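Show which culture plate is due and which rest it goes to

TASK

Show a trainee which culture plate to read next: point down with the fingertips at the middle of the petri dish that has the lab timer standing on it, staying there, a few centimetres above, for two seconds. Then point in the same way at the middle of the empty round plate rest where that dish is to go, stay at least two seconds, and finish while still pointing there. Touch and move nothing, travel well above things, and do not lower the fingers over any other dish.

Things in the scene. Friction and masses are not known exactly. Their poses are not given: they have to be found in the camera images.
- dish_due_top (a point): The dish that is due: round clear petri dish with its lid on, 91 mm across and 16 mm tall, lying flat; this point is the middle of the top of its lid, z up. The lab timer stands on this lid, so the highest thing here is 20 mm above this point.
- dish_b_top (a point): Another round clear petri dish with its lid on, 91 mm across and 16 mm tall, lying flat; this point is the middle of the top of its lid, z up. It lies on the bare worktop with nothing on it.
- dish_c_top (a point): Another round clear petri dish with its lid on, 91 mm across and 16 mm tall, lying flat; this point is the middle of the top of its lid, z up. It lies on the bare worktop with nothing on it.
- dish_parked_top (a point): The dish already parked in the other plate rest: round clear petri dish with its lid on, 91 mm across and 16 mm tall, lying flat; this point is the middle of the top of its lid, z up. 
- rest_free_middle (a point): The empty plate rest: a low round grey tray fixed to the worktop, 108 mm across, with a rim 10 mm tall and 5 mm thick; this point is the middle of its inner floor, 4 mm above the worktop, z up. An identical rest, 11 to 24 cm to the left or right of it, holds the parked dish.
- timer: White lab timer, 66 x 66 x 20 mm, standing on the lid of the dish that is due (within about 6 mm of its middle, at any yaw). Origin: middle of its underside.
- tube_rack: A bystander, stands on the worktop; leave it alone. Origin: middle of its underside. Tube rack with a few tubes, 52 x 147 mm, 88 mm tall. (Fixed behind the work: a white box 0.11 m tall from x 0.53, left of y 0.17; a slide cabinet from x 0.71; a tall microscope right of y -0.12 from x 0.56: keep the wrist left of it or in front.)
- bottle: A bystander, stands on the worktop; leave it alone. Origin: middle of its underside. Screw-cap bottle, 48 mm across, 95 mm tall.
- cup: A bystander, stands on the worktop; leave it alone. Origin: middle of its underside. Clear beaker, 66 mm across, 70 mm tall.
- sanitiser: A bystander, stands on the worktop; leave it alone. Origin: middle of its underside. Screw-cap bottle, 54 mm across, 135 mm tall.
- marker: A bystander, stands on the worktop; leave it alone. Origin: middle of its underside. Marker pen lying flat, 135 mm long, 17 mm thick.

How it is judged:
By the outcome, as a careful person would: the job done as asked, in the order asked, and still so for the second after the job is handed in, with the robot touching nothing.
It also fails if it takes over 40 s, if anything falls off the work surface, if the arm or the gripper's body presses on something with over 40 N, if the wrist force passes 120 N, or if a joint passes its speed limit or range.

ROBOT

A 6-joint arm with a two-finger parallel gripper is mounted at the origin on a cart in front of the work surface, level with it; the furniture and walls round the work are solid. World frame = base frame: x ahead of the robot, y to its left, z up, the work surface at z = 0. Lengths are in m, angles in degrees, forces in N, time in s.
With the tool pointing down it reaches from about 0.35 to 0.875 m from the base axis. Payload 4.2 kg.
Tool frame: the origin (TCP) lies between the finger pads, 19 mm behind the fingertips; this is the grasp point; z points along the fingers, y is the line along which they close (so a half turn about z gives the same grasp; the last joint's range is limited). The gripper opens to 87 mm and grips with 3 to 60 N. Pads are 19 mm wide; open, the fingers measure 117 mm over their backs; the gripper's body (75 mm by 190 mm) begins 51 mm behind the grasp point.
Start: joints at [84.775, 22.042, 0.453, 0, -68.411, -14.817], TCP at [0.214, 0.587, 0.241] pointing down, gripper open.
Joint ranges: [-179.83, 179.83], [-69.29, 118.12], [-61.27, 80.66], [-181.25, 117.63], [-171.15, -9.14], [-177.46, 177.46]. Speed limits (degrees/s): [159.86, 159.86, 180, 180, 180, 180].

INTERFACE

Orientations are given as a 3x3 rotation matrix whose columns are the frame's x, y, z axes.
In Python, from station import r, capture, sense gives the robot as it stands (r), with the cameras as plain functions and the readings as plain functions.
- The arm moves only by the shell command python3 steer.py, which reads ROWS from standard input. ROWS is one flat JSON list of numbers that holds 1 to 8 rows one after another, with no inner brackets; each row has 7 numbers: the opening from 0.0 (shut) to 1.0 (fully open), then dx, dy, dz in parts of the range, where 1.0 means 50 cm, then a rotation vector rx, ry, rz in normalised numbers (1 is 4 rad); each row is the pose to reach, as a shift and turn from the pose commanded when the command began, along the tool's axes at that moment; what a row does not reach only later rows make up. A row lasts 1/10 s, in which the tool goes at most 0.05 m and 8.59 degrees, less where a joint would pass 70% of its speed; a pose out of reach is approached as far as the arm can. The fingers move at their own pace and stop on an object; the grip force is fixed at half the most. Time passes only in rows, so rows that do not move let the fingers close. It prints the time, the measured TCP pose, the force, the opening and the grip force at its end. Input that does not fit is refused with a message, and nothing moves.
- sense(): the state, without advancing time (a new reading comes with each control period).
- capture(name): name is "scene" or "top" or "wrist"; returns a dict with "pixels" (480x640x3 uint8, red, green, blue), "z_map" (480x640 float32, m along the optical axis (not along the pixel's ray), 0 where there is no reading), "K" (3x3 intrinsics, pixels), "world_from_camera" (4x4, takes a point from camera to world coordinates). Camera axes: x right, y up, looking along -z (the intrinsics and any distortion apply to the point x, -y, -z); pixel columns grow to the right and rows downward; lengths in m; the calibration is good to about 2 mm. A picture is of the moment at which its call begins.
- r.finish_job(): hands the job in; it is judged then, once.
The state is a dict: "time_s": time; "joints": joint angles; "joint_velocities": joint speeds; "effort": joint torques, N m; "tcp_pos": TCP position; "ee_rot": TCP orientation; "wrist_force": force on the tool from outside, world axes, zero at the start; "moment": the same for the moment, N m; "gripper_width": opening from 0.0 (shut) to 1.0 (fully open); "gripper_force": force on a finger pad.
Only numpy, scipy, OpenCV 4.12 (cv2) and the standard library are available. Lean on these libraries where they do the work, as an engineer would, in place of code of your own. Each camera call takes 0.05 s, during which the arm holds its last target. There are 200 camera calls.

## Working session

There is one attempt and no reset: what is moved stays moved. The work goes in short steps, Python scripts to look and compute and a shell command to move; the robot and the scene stay as the last step left them, time stands still between calls to the robot, and variables do not carry over. Pictures are saved under pics/ and viewed, at most 10 in all, crops included, and the job is handed in when it is done.

```bash
ls; mkdir -p pics
python3 - <<'E'
from station import r, capture, sense
import cv2,numpy as np
for n in("scene","top"):
    c=capture(n);np.savez(f"{n}.npz",**c);cv2.imwrite(f"pics/{n}1.png",c["pixels"][:,:,::-1])
    print(n,c["K"].tolist(),np.round(c["world_from_camera"],3).tolist(),(c["z_map"]>0).mean())
s=sense();print(s["time_s"],s["tcp_pos"],np.round(s["ee_rot"],4))
E
```

```text
pics
station.py
steer.py
scene [[460.5616842380061, 0.0, 321.03463283653656], [0.0, 460.5616842380061, 243.58645517267465], [0.0, 0.0, 1.0]] [[0.795, 0.498, -0.347, 0.083], [-0.607, 0.648, -0.461, -0.596], [-0.005, 0.577, 0.817, 1.147], [0.0, 0.0, 0.0, 1.0]] 0.996025390625
top [[437.5312435642076, 0.0, 317.89348925613797], [0.0, 437.5312435642076, 234.38043243298148], [0.0, 0.0, 1.0]] [[0.075, 0.975, -0.208, 0.277], [-0.997, 0.074, -0.015, 0.01], [0.0, 0.209, 0.978, 1.272], [0.0, 0.0, 0.0, 1.0]] 0.9958951822916666
0.1 [0.21399172 0.58670175 0.24028195] [[ 9.394e-01 -3.428e-01 -6.000e-04]
 [-3.428e-01 -9.394e-01 -1.800e-03]
 [ 1.000e-04  1.900e-03 -1.000e+00]]
```

View pics/top1.png

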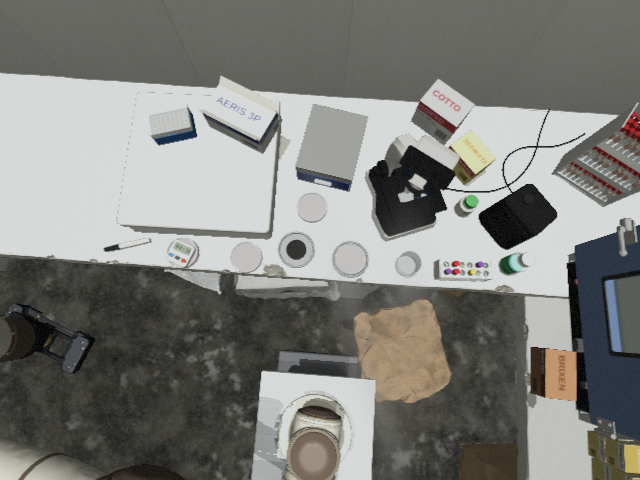

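View pics/scene1.png

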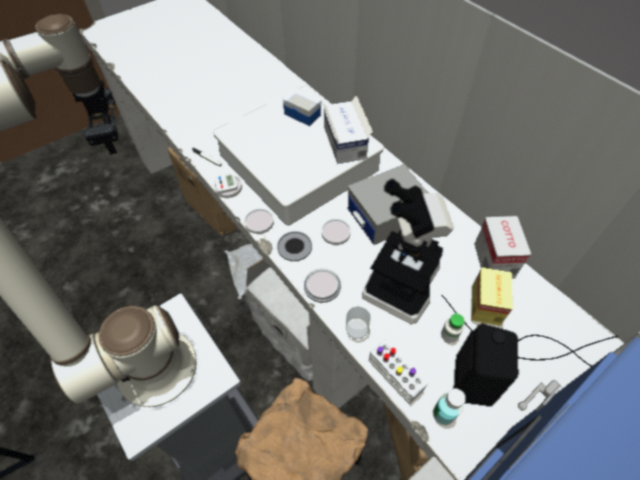

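The top view shows the timer on its dish at (182,251) and the empty rest at (296,249). The parked dish is at (350,259), and two bare dishes are at (246,256) and (311,207). The scene view agrees: timer (228,184), empty rest (295,246).

```bash
cat > h.py <<'E'
import numpy as np,cv2
def load(n): return dict(np.load(n+".npz"))
def cloud(c):
    v,u=np.mgrid[:480,:640];z=c["z_map"];K=c["K"]
    p=np.stack([(u-K[0,2])/K[0,0]*z,-(v-K[1,2])/K[1,1]*z,-z],-1)
    T=c["world_from_camera"];return p@T[:3,:3].T+T[:3,3]
def ray(c,u,v):
    K=c["K"];T=c["world_from_camera"]
    d=T[:3,:3]@np.array([(u-K[0,2])/K[0,0],-(v-K[1,2])/K[1,1],-1]);return T[:3,3],d/np.linalg.norm(d)
def plane(c,u,v,h):
    o,d=ray(c,u,v);return o+d*(h-o[2])/d[2]
def cross(c1,p1,c2,p2):
    o1,d1=ray(c1,*p1);o2,d2=ray(c2,*p2)
    s=np.linalg.lstsq(np.c_[d1,-d2],o2-o1,rcond=None)[0]
    a,b=o1+s[0]*d1,o2+s[1]*d2;return (a+b)/2,np.linalg.norm(a-b)
E
python3 - <<'E'
from h import *
P={}
C={n:load(n) for n in("scene","top")}
for n,pts in(("top",dict(due=(182,251),rest=(296,249),parked=(350,259),b=(246,256),c=(311,207))),("scene",dict(due=(228,184),rest=(295,246),parked=(322,285),b=(259,220),c=(336,231)))):
    c=C[n];W=cloud(c)
    for k,(u,v) in pts.items():
        p=W[v,u];m=np.hypot(W[...,0]-p[0],W[...,1]-p[1])<.07
        z=W[...,2][m];print(n,k,p.round(3),"hist",np.histogram(z,bins=np.arange(-.006,.05,.004))[0])
# views
for k,a,b in(("due",(182,251),(228,184)),("rest",(296,249),(295,246))):
    print(k,cross(C["top"],a,C["scene"],b))
t=C["top"]["pixels"][215:290,140:340,::-1];s=C["scene"]["pixels"][160:265,190:330,::-1]
t=cv2.resize(t,(800,300),interpolation=cv2.INTER_CUBIC);s=cv2.resize(s,(400,300),interpolation=cv2.INTER_CUBIC)
o=np.zeros((600,800,3),np.uint8);o[:300]=t;o[300:,:400]=s;cv2.imwrite("pics/crop1.png",o)
E
```

```text
top due [0.463 0.415 0.033] hist [358 179  29  44 122 104  32  29 140 292  87  12   8]
top rest [0.499 0.091 0.003] hist [385 501 518 178  48   1   0   0   0   0   0   0   0]
top parked [ 0.48  -0.069  0.014] hist [340 258 110 121  93 362 320  38   1   0   0   0   0]
top b [0.465 0.233 0.02 ] hist [372 187  25  68 366 325  47   9   6  11  12   8   4]
top c [0.628 0.057 0.013] hist [480 270  22  39 340 309  30   1   0   0   1   1   0]
scene due [0.46  0.406 0.034] hist [138 205  54  27  49  87  54  25  35 132 144  32   6]
scene rest [0.499 0.088 0.007] hist [139 379 434 304  93   9   0   0   0   0   0   0   0]
scene parked [ 0.476 -0.076  0.022] hist [188 330  99 110 101 146 413 175   5   0   0   0   0]
scene b [0.465 0.233 0.016] hist [161 219  68  41 115 345 111  16   6  10  11   7   9]
scene c [0.628 0.052 0.016] hist [184 403  99  32  98 360 109   6   0   0   0   0   1]
due (array([0.46518888, 0.4202511 , 0.0183517 ]), np.float64(0.000903244918160229))
rest (array([0.49990964, 0.09087024, 0.00328226]), np.float64(0.0016346773377669958))
```

View pics/crop1.png

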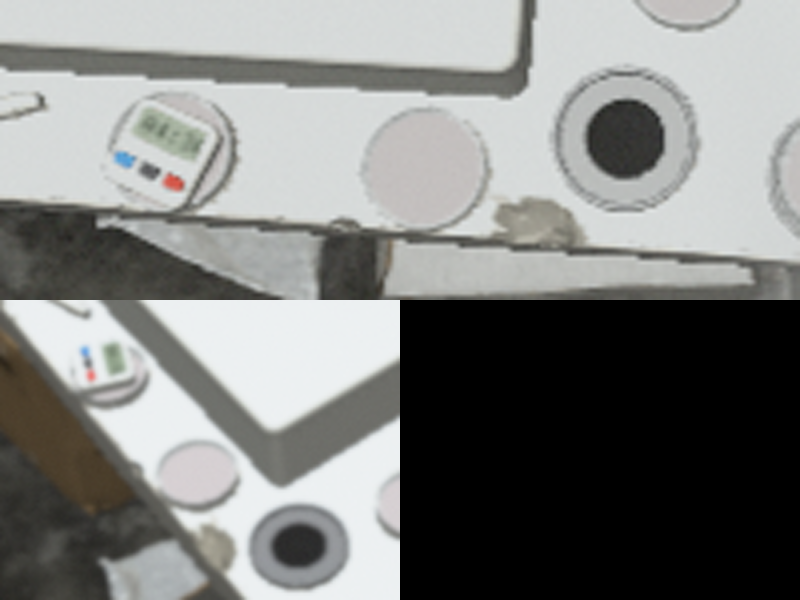

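The crop shows the dish rim clearly around the timer (crop about (173,150)), and the empty rest's dark floor disc at crop (625,138). I'll fit the circles next.

```bash
cat > fit.py <<'E'
from h import *
C={n:load(n) for n in("scene","top")}
cen={}
for n,rb,dp in(("top",(296,249),(182,251)),("scene",(295,246),(228,184))):
    c=C[n];g=cv2.cvtColor(c["pixels"],cv2.COLOR_RGB2GRAY)
    def blob(m,p):
        _,l,st,ce=cv2.connectedComponentsWithStats(m.astype(np.uint8));i=l[p[1],p[0]];return st[i,4],ce[i]
    a,ce=blob(g<100,rb);cen[n]=ce
    print(n,"rest px",a,ce,plane(c,*ce,.004).round(4))
    W=cloud(c);p=W[dp[1],dp[0]]
    d=np.hypot(W[...,0]-.465,W[...,1]-.415)
    m=(W[...,2]>.009)&(W[...,2]<.05)&(d<.08)&(W[...,0]<.525)
    for k,h in(("dish",m),("timer",m&(W[...,2]>.027))):
        q=W[h][:,:2].astype(np.float32)
        e=cv2.minEnclosingCircle(q);el=cv2.fitEllipse(cv2.convexHull(q))
        print(n,k,len(q),"circ",np.round(e[0],4),round(2*e[1],3),"ell",np.round(el[0],4),np.round(el[1],3),"medz",np.median(W[h][:,2]).round(4))
print("rest tri",cross(C["top"],cen["top"],C["scene"],cen["scene"]))
E
python3 fit.py
```

```text
top rest px 297 [295.94612795 249.14478114] [0.4986 0.0912 0.004 ]
top dish 895 circ [0.4826 0.4144] 0.134 ell [0.4888 0.417 ] [0.112 0.143] medz 0.0297
top timer 560 circ [0.4853 0.4144] 0.13 ell [0.485  0.4149] [0.12  0.129] medz 0.032
scene rest px 241 [294.09543568 245.58506224] [0.4992 0.0932 0.004 ]
scene dish 631 circ [0.4845 0.4162] 0.134 ell [0.4853 0.4205] [0.12 0.13] medz 0.0313
scene timer 375 circ [0.486  0.4151] 0.13 ell [0.4851 0.4186] [0.122 0.123] medz 0.0345
rest tri (array([0.49790059, 0.09099187, 0.0075784 ]), np.float64(7.106687276101247e-05))
```

Run:
```python
from h import *
for n in("scene","top"):
    c=load(n);W=cloud(c)
    d=np.hypot(W[...,0]-.465,W[...,1]-.415)
    near=d<.06
    for lo,hi in((.009,.05),(.027,.043)):
        m=near&(W[...,2]>lo)&(W[...,2]<hi)&(W[...,0]<.514)
        m=cv2.morphologyEx(m.astype(np.uint8),cv2.MORPH_OPEN,np.ones((3,3)))
        _,l,st,_=cv2.connectedComponentsWithStats(m);i=1+st[1:,4].argmax();q=W[l==i]
        xy=q[:,:2].astype(np.float32);e=cv2.minEnclosingCircle(xy);rc=cv2.minAreaRect(xy)
        print(n,lo,len(q),np.round(e[0],4),round(2*e[1],4),"rect",np.round(rc[0],4),np.round(rc[1],3),"minmax",xy.min(0),xy.max(0),np.median(q[:,2]))
# rim/edge hits in top view on the right, lower parts of the dish: manual crop px -> world at lid height
c=load("top")
for u,v in((237,150),(105,150),(172,92),(225,185)):
    print((u,v),plane(c,140+(u+.5)/4-.5,215+(v+.5)/4-.5,.016).round(4))
```

```text
scene 0.009 494 [0.4652 0.4198] 0.0963 rect [0.4623 0.4164] [0.082 0.088] minmax [0.41795322 0.3724625 ] [0.5099866  0.45815855] 0.0317672515638836
scene 0.027 301 [0.4604 0.4182] 0.0864 rect [0.4599 0.4216] [0.074 0.065] minmax [0.42184967 0.37649947] [0.4995581  0.45815855] 0.03434816022279574
top 0.009 730 [0.462  0.4238] 0.0932 rect [0.4616 0.4235] [0.091 0.086] minmax [0.4184915  0.37798664] [0.5080393 0.46847  ] 0.029937338800454016
top 0.027 441 [0.4605 0.4231] 0.081 rect [0.4587 0.4233] [0.066 0.064] minmax [0.42509854 0.3857262 ] [0.49518844 0.46121612] 0.03178451024205797
(237, 150) [0.4664 0.3714 0.016 ]
(105, 150) [0.4591 0.4672 0.016 ]
(172, 92) [0.5056 0.4246 0.016 ]
(225, 185) [0.4402 0.3767 0.016 ]
```

Both views and the rim edges agree. The dish that is due is centred at about (0.463, 0.420), about 91 mm across, with the timer top at about 0.034. The empty rest is at (0.4985, 0.092), with its floor at about 0.004. I'll travel high with the fingers shut, turning the body away from the white box.

The rows are not in the units I measure in: shifts go in shares of 50 cm and turns go in shares of 4 rad. I convert before sending: 0.2912 m / 0.5 = 0.5824, 0.05 m / 0.5 = 0.1, -40 degrees / 229.1831 = -0.1745.

```bash
echo '[0, 0.08, 0.02, 0, 0, 0, -0.0218, 0, 0.16, 0.04, 0, 0, 0, -0.0436, 0, 0.24, 0.06, 0, 0, 0, -0.0654, 0, 0.32, 0.08, 0, 0, 0, -0.0873, 0, 0.4, 0.1, 0, 0, 0, -0.1091, 0, 0.48, 0.12, 0, 0, 0, -0.1396, 0, 0.58, 0.143, 0, 0, 0, -0.1745, 0, 0.5824, 0.143, 0, 0, 0, -0.1745]' | python3 steer.py && echo '[0, 0, 0, 0, 0, 0, 0, 0, 0, 0, 0, 0, 0, 0]' | python3 steer.py
python3 - <<'E'
from station import r, capture, sense
import cv2,numpy as np
c=capture("wrist");np.savez("wrist1.npz",**c);cv2.imwrite("pics/wrist1.png",c["pixels"][:,:,::-1])
s=sense();print(s["tcp_pos"],s["ee_rot"].round(4),s["joints"])
E
```

```text
time_s: 0.9
tcp_pos: [0.4666, 0.4169, 0.2404]
ee_rot: [[0.941, 0.338, -0.0], [0.338, -0.941, -0.002], [-0.001, 0.001, -1.0]]
wrist_force: [-0.4, -0.3, 0.9]
gripper_width: 0.356
gripper_force: 0.0
time_s: 1.1
tcp_pos: [0.4626, 0.4204, 0.2408]
ee_rot: [[0.94, 0.341, -0.001], [0.341, -0.94, -0.0], [-0.001, 0.0, -1.0]]
wrist_force: [-0.7, -0.1, 0.5]
gripper_width: 0.172
gripper_force: 0.0
[0.46222546 0.42084693 0.24102519] [[ 9.397e-01  3.419e-01 -5.000e-04]
 [ 3.419e-01 -9.397e-01 -2.000e-04]
 [-6.000e-04  0.000e+00 -1.000e+00]] [ 5.71193163e+01  2.20773591e+01  4.82520961e-01 -2.05227977e-02
 -6.84306874e+01  5.28839455e+01]
```

View pics/wrist1.png

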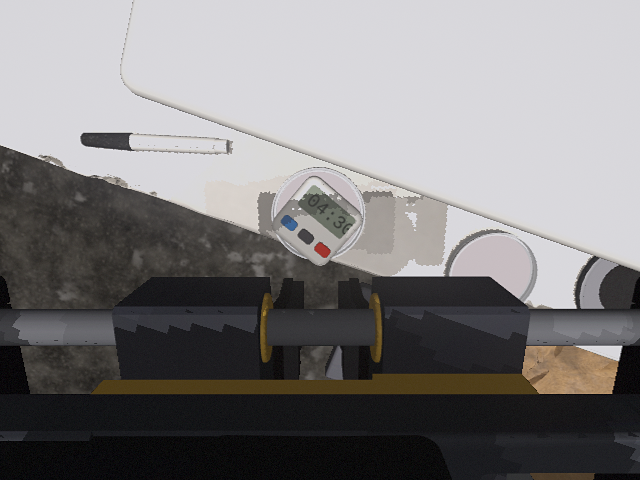

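The wrist view shows the timer on its dish, with the dish outline spanning columns 272–364 and rows 167–262, so its centre is near (318,214). Nothing is nearby except the box beyond.

Run:
```python
from h import *
c=load("wrist1");a,b,t=[plane(c,*p,.016) for p in((272,213),(364,213),(318,167))]
print((a+b)/2,np.linalg.norm(a-b),plane(c,318,214,.016),cross(c,(318,214),load("top"),(182.0,251.7)))
W=cloud(c);print(W[200:228,305:335,2].mean())
```

```text
[0.46345523 0.42393573 0.016     ] 0.08861309145887358 [0.46253747 0.42360578 0.016     ] (array([0.46322288, 0.4225108 , 0.0131812 ]), np.float64(0.0029772828947045066))
0.03481243625775526
```

The dish centre is (0.463, 0.422), about 1 mm from the tool's position. I'll lower by 0.157, which leaves the tips about 28 mm above the timer, and hold there.

Converted, 0.157 m / 0.5 = 0.314, 0.001 m / 0.5 = 0.002.

```bash
echo '[0, 0.002, 0, 0.06, 0, 0, 0, 0, 0.002, 0, 0.12, 0, 0, 0, 0, 0.002, 0, 0.18, 0, 0, 0, 0, 0.002, 0, 0.23, 0, 0, 0, 0, 0.002, 0, 0.27, 0, 0, 0, 0, 0.002, 0, 0.3, 0, 0, 0, 0, 0.002, 0, 0.314, 0, 0, 0, 0, 0.002, 0, 0.314, 0, 0, 0]' | python3 steer.py
for i in 1 2 3 4; do echo '[0, 0, 0, 0, 0, 0, 0, 0, 0, 0, 0, 0, 0, 0, 0, 0, 0, 0, 0, 0, 0, 0, 0, 0, 0, 0, 0, 0, 0, 0, 0, 0, 0, 0, 0, 0, 0, 0, 0, 0, 0, 0, 0, 0, 0, 0, 0, 0, 0, 0, 0, 0, 0, 0, 0, 0]' | python3 steer.py | head -2; done
python3 - <<'E'
from station import r, capture, sense
import numpy as np
s=sense();p=s["tcp_pos"];R=s["ee_rot"];print(p,s["wrist_force"],"tool shift at rest",R.T@(np.array([.4985,.092,p[2]])-p))
E
```

```text
time_s: 1.95
tcp_pos: [0.463, 0.4209, 0.0834]
ee_rot: [[0.939, 0.343, -0.001], [0.343, -0.939, -0.002], [-0.002, 0.001, -1.0]]
wrist_force: [0.4, -0.4, -0.5]
gripper_width: 0.004
gripper_force: 0.0
time_s: 2.75
tcp_pos: [0.4642, 0.4205, 0.0842]
time_s: 3.55
tcp_pos: [0.4642, 0.4205, 0.0843]
time_s: 4.35
tcp_pos: [0.4642, 0.4205, 0.0843]
time_s: 5.15
tcp_pos: [0.4642, 0.4205, 0.0843]
[0.46416328 0.42051472 0.08425485] [ 0.3284106   0.12574708 -0.03959483] tool shift at rest [-7.98690126e-02  3.20502529e-01 -5.08500955e-06]
```

The hold lasted over 3 s. Next: rise, cross over at height, and look again before lowering.

Converted, -0.16 m / 0.5 = -0.32, -0.15 m / 0.5 = -0.3.

```bash
echo '[0, 0, 0, -0.06, 0, 0, 0, 0, 0, 0, -0.14, 0, 0, 0, 0, 0, 0, -0.22, 0, 0, 0, 0, 0, 0, -0.3, 0, 0, 0, 0, 0, 0, -0.32, 0, 0, 0, 0, 0, 0, -0.32, 0, 0, 0]' | python3 steer.py|head -2
echo '[0, -0.02, 0.08, 0, 0, 0, 0, 0, -0.04, 0.16, 0, 0, 0, 0, 0, -0.06, 0.24, 0, 0, 0, 0, 0, -0.08, 0.32, 0, 0, 0, 0, 0, -0.1, 0.4, 0, 0, 0, 0, 0, -0.12, 0.48, 0, 0, 0, 0, 0, -0.14, 0.56, 0, 0, 0, 0, 0, -0.16, 0.641, 0, 0, 0, 0]' | python3 steer.py|head -2
echo '[0, 0, 0, 0, 0, 0, 0, 0, 0, 0, 0, 0, 0, 0, 0, 0, 0, 0, 0, 0, 0]' | python3 steer.py|head -2
python3 - <<'E'
from station import r, capture, sense
from h import *
c=capture("wrist");np.savez("wrist2.npz",**c);cv2.imwrite("pics/wrist2.png",c["pixels"][:,:,::-1])
s=sense();print(s["tcp_pos"],s["ee_rot"].round(3))
E
```

```text
time_s: 5.75
tcp_pos: [0.4646, 0.4212, 0.2466]
time_s: 6.55
tcp_pos: [0.4971, 0.09, 0.2421]
time_s: 6.85
tcp_pos: [0.4979, 0.0922, 0.2431]
[0.49804132 0.0926292  0.24332791] [[ 0.94   0.342 -0.002]
 [ 0.342 -0.94  -0.001]
 [-0.002 -0.    -1.   ]]
```

View pics/wrist2.png

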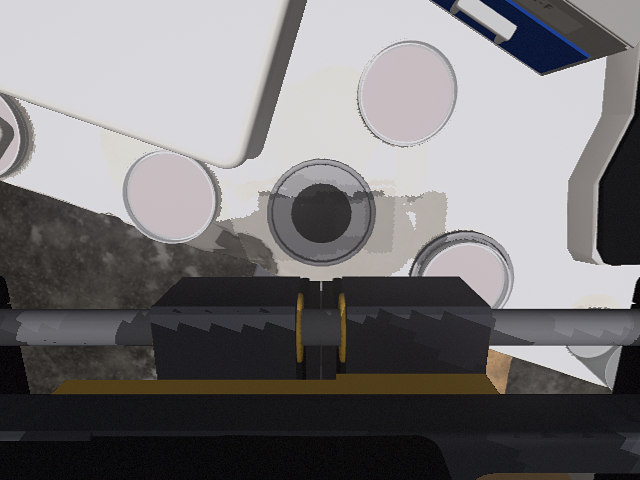

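The wrist view shows the empty rest's dark floor disc centred at (321,213), between two dishes and the parked dish, with the box corner at (235,165).

Run:
```python
from h import *
c=load("wrist2");print(plane(c,321,213,.004),c["world_from_camera"][:3,3],cross(c,(321,213),load("top"),(295.95,249.14)))
```

```text
[0.49716291 0.09208833 0.004     ] [0.56049799 0.11564845 0.38697665] (array([0.49785562, 0.09164031, 0.00680449]), np.float64(0.001322849198055205))
```

The point holds: (0.498, 0.092), with the floor at about 0.004 and the camera well clear. I'll lower by 0.176, putting the tips about 45 mm above the floor, and hold.

Converted, 0.176 m / 0.5 = 0.352, 0.167 m / 0.5 = 0.334.

```bash
echo '[0, 0, 0, 0.06, 0, 0, 0, 0, 0, 0, 0.13, 0, 0, 0, 0, 0, 0, 0.2, 0, 0, 0, 0, 0, 0, 0.26, 0, 0, 0, 0, 0, 0, 0.304, 0, 0, 0, 0, 0, 0, 0.334, 0, 0, 0, 0, 0, 0, 0.352, 0, 0, 0, 0, 0, 0, 0.352, 0, 0, 0]' | python3 steer.py
for i in 1 2 3 4; do echo '[0, 0, 0, 0, 0, 0, 0, 0, 0, 0, 0, 0, 0, 0, 0, 0, 0, 0, 0, 0, 0, 0, 0, 0, 0, 0, 0, 0, 0, 0, 0, 0, 0, 0, 0, 0, 0, 0, 0, 0, 0, 0, 0, 0, 0, 0, 0, 0, 0, 0, 0, 0, 0, 0, 0, 0]' | python3 steer.py | head -2; done
python3 - <<'E'
from station import r, capture, sense
s=sense();print(s["tcp_pos"],s["wrist_force"]);
if abs(s["tcp_pos"][2]-.068)<.01 and abs(s["wrist_force"]).max()<3: print(r.finish_job())
E
```

```text
time_s: 7.7
tcp_pos: [0.4976, 0.0924, 0.067]
ee_rot: [[0.939, 0.343, -0.003], [0.343, -0.939, -0.001], [-0.003, 0.0, -1.0]]
wrist_force: [-0.0, 0.4, 0.4]
gripper_width: 0.004
gripper_force: 0.0
time_s: 8.5
tcp_pos: [0.4984, 0.0919, 0.0682]
time_s: 9.3
tcp_pos: [0.4984, 0.092, 0.0683]
time_s: 10.1
tcp_pos: [0.4984, 0.092, 0.0682]
time_s: 10.9
tcp_pos: [0.4984, 0.092, 0.0683]
[0.4983764  0.09197224 0.06826468] [ 0.19351038 -0.19323656  0.05846402]
the job is handed in; nothing more can be done
None
```

The arm pointed at the middle of the dish with the timer for over 3 s (tips about 3 cm above the timer), then at the middle of the empty rest for over 3 s (tips about 4.5 cm above its floor). I handed the job in at about 11 s with the arm still pointing there; wrist force read under 1 N at every check, so I saw no sign of contact.

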